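Hold the sealed reference cell in the light path of the photometer

TASK

Check the photometer with its sealed reference cell: push the dust cover on top of the instrument fully back, take the one glass cell with a stopper out of the stand by its two wide frosted faces only (the fingers must not touch the clear end windows or the stopper), and lower it into the well with its long side along the slot. Press it gently down against the spring lift until it is at the stop, and finish while still gripping it and holding it down there in the light path. Leave the two open cells standing in the stand and everything round about where it is.

Things in the scene. Friction and masses are not known exactly. Their poses are not given: they have to be found in the camera images.
- photometer: small white bench photometer, fixed, 220 mm deep (x), 170 mm wide (y). Origin at the centre of its underside; x points from its sloping front panel to its back, z up. Level deck 85 mm high; the lamp housing along the back is 118 mm high and begins 62 mm behind the well's centre. Rails for the dust cover run along x 18.5 mm either side of the well, tops 3 mm above its mouth
- well_mouth (a point): centre of the mouth of the cell well, 86.5 mm above the bench, in the level of the well rim; axes as the photometer's. The well is an upright rectangular slot 24.1 mm along x by 14.1 mm along y with a 3 mm 45-degree bevel round its mouth. The light crosses it along x. A spring lift forms its floor
- light_path (a point): the point where the beam crosses the middle of the well, 5.5 mm below the well mouth; the beam runs along the photometer's x axis
- dust_cover (a joint): slide of the dust cover, m: 0 closed over the well, 0.034 fully back (well free). It stays where it is left; it takes about 1.5 N to move
- cover_tab (a point): centre of the upright tab on the dust cover (8 mm along x, 18 mm along y, 13 mm high, its top 6.5 mm above this point; the cover's plate, 36 x 33.5 mm, lies with its top 6 mm below this point); moves with the cover, which slides along the photometer's +x; axes as the photometer's
- cell_lift (a joint): spring lift in the well, m: 0 up (its top 7 mm below the well mouth), 0.007 at the lower stop (14 mm below the mouth). The spring pushes up with about 3 N at the top and 5 N at the stop and lifts the cell again if it is let go
- cell_stand: black plastic stand, fixed to the bench, 156 x 50 mm at the foot, 28 mm high, origin at the centre of its underside, x along its row of four slots (36 mm apart, at -54, -18, 18 and 54 mm). Each slot is 24 x 14 mm, long side along x, its floor 13 mm above the bench, and lets 30 mm of a cell's glass stand out; one slot is empty
- ref_cell_center (a point): centre of the glass (half-way up) of the sealed reference cell, the only one with a stopper. Glass 22.5 (x) by 12.5 (y) by 45 mm (z), 30 g, grey inside. The wide faces (at +y and -y, 12.5 mm apart) are frosted: grip there; the narrow end faces (at +x, -x) are the clear windows
- ref_cell_window (a point): the point inside the reference cell that has to lie in the beam: on its upright centre line, 8.5 mm above its underside
- ref_cell: the whole reference cell; origin at the centre of its underside, axes as above. Its white stopper is fixed to it, 9.4 mm wide in y, and stands 15 mm above the glass. At the stop in the photometer 31 mm of the glass stands above the well mouth
- open_cell_a_center (a point): centre of an open, empty glass cell of the same size (22.5 x 12.5 x 45 mm) without stopper, standing in the stand
- open_cell_b_center (a point): centre of the other open, empty glass cell of the same size without stopper, standing in the stand
- specimen_cup: specimen cup with screw cap, 60 mm across, 66 mm high, behind the stand; origin at the centre of its underside; not to be moved
- tip_box: box of pipette tips, 72 x 122 x 74 mm, behind the stand; origin at the centre of its underside; not to be moved
Things that resemble listed ones, but are neither listed nor needed, are in the scene too. Leave any turquoise look-alike of the ref_cell alone.

How it is judged:
By the outcome, as a careful person would: the job done as asked, in the order asked, and still so for the second after the job is handed in, while the arm keeps its last pose, push and grip.
It also fails if it takes over 48 s, if anything falls off the work surface, if the arm or the gripper's body presses on something with over 40 N, if the wrist force passes 120 N, or if a joint passes its speed limit or range.

ROBOT

A 7-joint arm with a two-finger parallel gripper is mounted at the origin on a cart in front of the work surface, level with it; the furniture and walls round the work are solid. World frame = base frame: x ahead of the robot, y to its left, z up, the work surface at z = 0. Lengths are in m, angles in rad, forces in N, time in s.
With the tool pointing down it reaches from about 0.35 to 0.775 m from the base axis. Payload 3.1 kg.
Tool frame: the origin (TCP) lies at the very end of the fingers, on their centre line; the grasp point (between the pads) lies 19 mm behind it; x points along the fingers, z is the direction in which the jaws open and shut, and the axes are right-handed (so a half turn about x gives the same grasp; the last joint's range is limited). The gripper opens to 85 mm and grips with 20 to 120 N. Pads are 22 mm wide; open, the fingers measure 114 mm over their backs; the gripper's body (76 mm by 85 mm) begins 54 mm behind the grasp point. The pads swing forward as they close: fully open they stand 13 mm farther back than shut.
Start: joints at [-1.347, 0.311, 0.014, 1.512, -0.004, 1.319, -0.027], TCP at [0.144, 0.531, 0.21] pointing down, gripper open.
Joint ranges: [-2.7, 2.7], [-0.3, 1.91], [-1.27, 1.3], [0.12, 2.57], [-1.44, 4.58], [0.2, 2.03], [-3.05, 3.05]. Speed limits (rad/s): [2.79, 2.79, 3.14, 3.14, 3.14, 3.14, 3.14].

INTERFACE

Orientations are given as a unit quaternion [x, y, z, w].
In Python, from plant import read_state, capture, camera_model, finish_job gives the robot as it stands.
- The arm moves only by the tool carry_out, never from a script. Its argument "increments" is a list of rows, each an object with "translation": the shift along the world's x, y, z in m, a list of three; "dr": the turn, a rotation vector about the world's x, y, z in rad, a list of three; "jaw": the opening, from 0 (shut) to 1 (fully open). A call has 1 to 10 rows; each row is the pose to reach, as a shift and turn from the pose measured when the call began; what a row does not reach only later rows make up. A row lasts 1/8 s, in which the tool goes at most 62.5 mm and 10.7 degrees, less where a joint would pass 70% of its speed; a pose out of reach is approached as far as the arm can. A call with a gripper value outside its range is refused whole. The fingers move at their own pace and stop on an object; "grip_force" is the grip in N (left out, the last holds). Time passes only in rows, so rows that repeat a pose let the fingers close. It gives the time, the measured TCP pose, the force and the opening at its end, in the units of the state.
- read_state(): the state, without advancing time (a new reading comes with each control period).
- capture(name): name is "scene" or "top" or "wrist"; returns the picture (384x512x3 uint8, red, green, blue); there is no depth.
- camera_model(name): a dict with "K" (3x3 intrinsics, pixels), "D" ([k1, k2, p1, p2, k3] as OpenCV has them; the pictures are not rectified), "world_to_cam" (4x4, takes a point from world to camera coordinates); the wrist camera has in their place "mount" (4x4, takes a point from camera to tool coordinates, whose origin is the TCP and whose axes are the tool frame's). Camera axes: x right, y down, z forward; pixel columns grow to the right and rows downward; lengths in m; the calibration is good to about 2 mm. A picture is of the moment at which its call begins: read the wrist's pose just before it. camera_model takes no time and is no camera call.
- finish_job(): hands the job in, once; it reports no verdict.
The state is a dict: "time": time; "qpos": joint angles; "qvel": joint speeds; "tau": joint torques, N m; "tool_pos": TCP position; "eef_rot": TCP orientation; "ft_force": force on the tool from outside, world axes, zero at the start; "torque": the same for the moment, N m; "gripper_width": opening from 0.0 (shut) to 1.0 (fully open).
Only numpy, scipy, OpenCV 4.12 (cv2) and the standard library are available. Lean on these libraries where they do the work, as an engineer would, in place of code of your own. Each camera call takes 0.05 s, during which the arm holds its last target.

## Working session

There is one attempt and no reset: what is moved stays moved. The work goes in short steps, Python scripts to look and compute and a tool call to move; the robot and the scene stay as the last step left them, time stands still between calls to the robot, and variables do not carry over. Pictures are saved under pics/ and viewed, and the job is handed in when it is done.

Besides the shell and the picture viewer there is one more tool, called after "Call:" by a JSON object that holds its "method" and its "body", one argument or row to a line. carry_out: Moves the arm, as the interface text tells. Its arguments: {"type":"object","properties":{"increments":{"type":"array"},"grip_force":{"type":"number"}},"required":["increments"]}

```bash
mkdir -p pics; ls
python3 - <<'E'
from plant import *
import cv2,json
s=read_state(); print(s)
for n in ("scene","top","wrist"):
    im=capture(n); cv2.imwrite(f"pics/{n}0.png",im[:,:,::-1])
    m=camera_model(n); print(n,{k:(v.tolist() if hasattr(v,'tolist') else v) for k,v in m.items()})
E
```

```text
pics
{'time': 0.0, 'qpos': array([-1.34669235,  0.31173321,  0.01394903,  1.51305375, -0.00441076,
        1.31921235, -0.02721008]), 'qvel': array([-6.95142680e-05, -8.78973007e-05,  1.64926871e-03,  7.58170760e-04,
       -2.15638661e-04, -8.45999570e-04,  1.04785327e-03]), 'tau': array([-2.31015047e-04, -3.79906082e+01,  1.45883756e-01, -2.30593675e+01,
        1.22480464e-02,  1.38509937e-02,  6.02487574e-06]), 'tool_pos': array([0.14423558, 0.52993822, 0.20921824]), 'eef_rot': array([-0.42989486,  0.5624747 ,  0.42883392,  0.56117207]), 'ft_force': array([ 1.01742838, -0.59523054,  0.32101871]), 'torque': array([-0.04467117, -0.0527502 ,  0.04197078]), 'gripper_width': 0.9959728004456274}
scene {'K': [[427.5460303798248, 0.0, 256.0329836663101], [0.0, 427.5460303798248, 189.77617610600325], [0.0, 0.0, 1.0]], 'D': [-0.089144865451859, 0.0, 0.0, 0.0, 0.0], 'world_to_cam': [[0.8363240402862457, -0.5479948189773594, 0.01624124420298003, -0.5288037560574631], [-0.2837058683749181, -0.457948076815527, -0.8424930499360772, 0.23383504992171011], [0.4691194729372501, 0.6999894551455268, 
[... 321 characters left out ...]
 -0.006687244816115413], [-0.9734330653712894, 0.027870290928260516, -0.2272692546857779, 0.6170580854954391], [0.22720408843976606, -0.0055250668592766545, -0.9738314925244798, 0.8693684773764884], [0.0, 0.0, 0.0, 1.0]]}
wrist {'K': [[287.1182461236586, 0.0, 257.03885269436665], [0.0, 287.1182461236586, 189.73156786510265], [0.0, 0.0, 1.0]], 'D': [-0.07033717230365377, 0.0, 0.0, 0.0, 0.0], 'mount': [[0.00025475400244709585, -0.29053287643195347, 0.9568649762702004, -0.16308277971010104], [-0.0003249675767362885, -0.9568649808482106, -0.29053279130319415, 0.07496482178798573], [0.999999914748231, -0.00023693570117557593, -0.0003381789484888824, 0.00019767747023047288], [0.0, 0.0, 0.0, 1.0]]}
```

View pics/scene0.png

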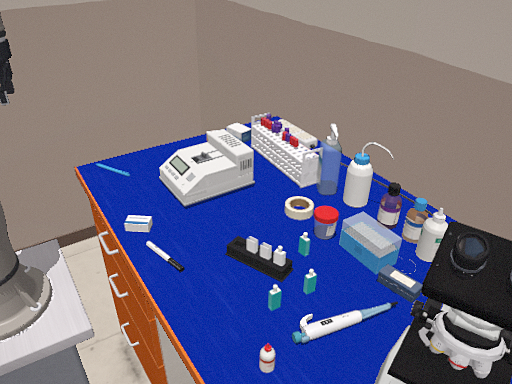

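View pics/top0.png

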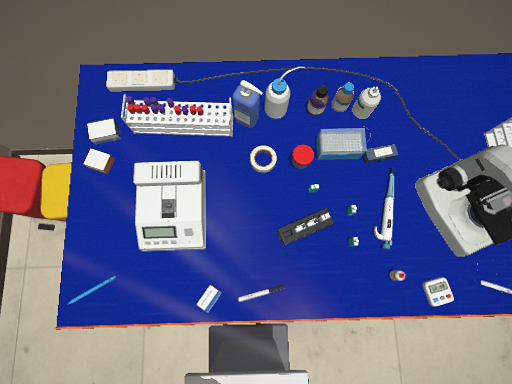

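View pics/wrist0.png

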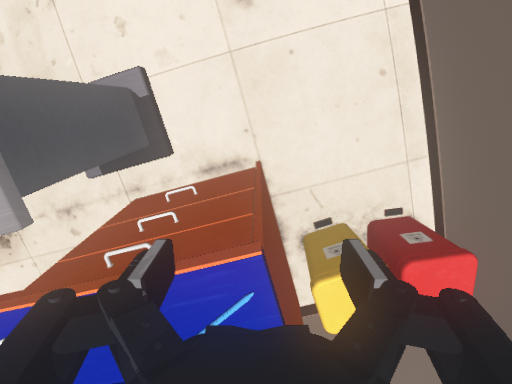

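Overview: the photometer is at about top (170,205) and scene (208,165). The stand is at top (306,226) and scene (258,258), with three cells in it. Loose turquoise cells lie to the right. Next I'll take close crops.

Run:
```python
import cv2,numpy as np
t=cv2.imread("pics/top0.png");s=cv2.imread("pics/scene0.png")
a=cv2.resize(t[200:250,268:368],None,fx=7,fy=7,interpolation=cv2.INTER_CUBIC)
b=cv2.resize(s[225:285,215:325],None,fx=7,fy=7,interpolation=cv2.INTER_CUBIC)
c=cv2.resize(t[155:255,128:212],None,fx=5.5,fy=5.5,interpolation=cv2.INTER_CUBIC)
d=cv2.resize(s[125:205,155:260],None,fx=7,fy=7,interpolation=cv2.INTER_CUBIC)
for n,i in zip("abcd",(a,b,c,d)): cv2.imwrite(f"pics/crop_{n}.png",i); print(i.shape)
```

```text
(350, 700, 3)
(420, 770, 3)
(550, 462, 3)
(560, 735, 3)
```

View pics/crop_a.png

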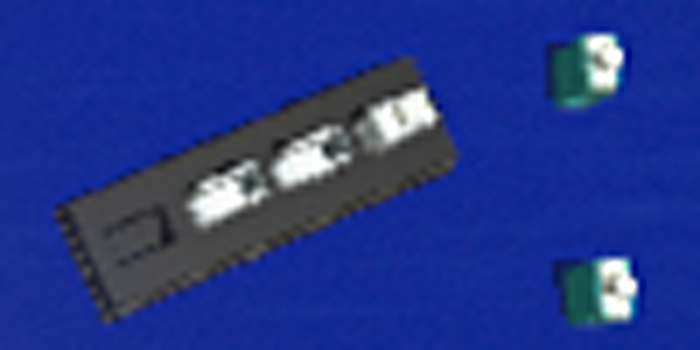

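View pics/crop_b.png

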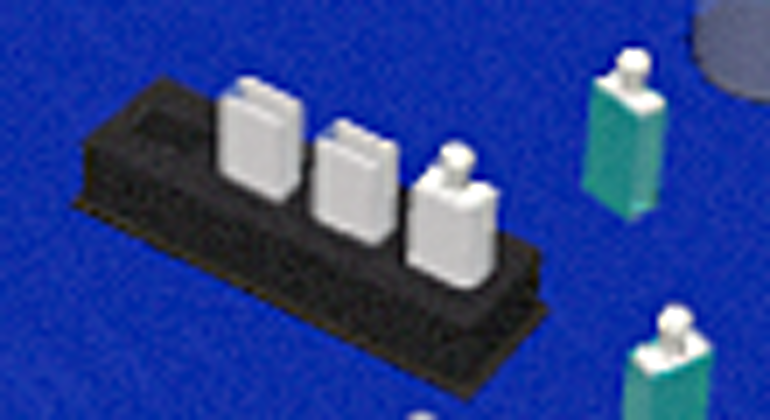

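View pics/crop_c.png

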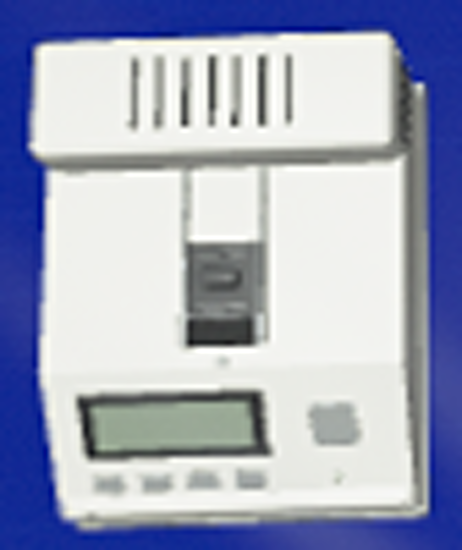

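View pics/crop_d.png

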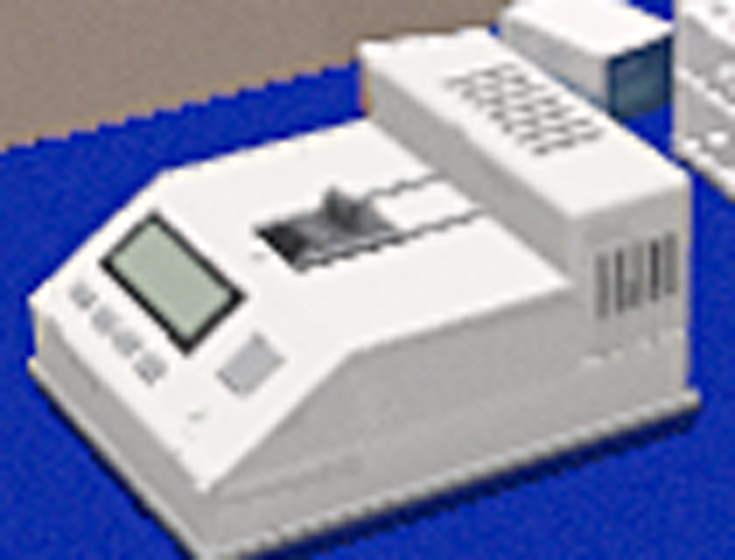

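In the stand, the stoppered cell is the rightmost one: top (325,216), scene (280,257). The things it could be mistaken for:
- open cells at top (300,228) and (313,221)
- turquoise cells at top (314,187), (352,209) and (353,240)
- a red-capped bottle at (398,275)

In the crops the chosen cell is grey with a white stopper, so I'll take that one. The cover is almost closed and its tab is visible. I'll start with a coarse measurement.

```bash
cat > h.py <<'E'
import numpy as np,cv2
from scipy.spatial.transform import Rotation as R
from plant import *
def cam(n,st=None):
    m=camera_model(n);K=np.array(m["K"]);D=np.array(m["D"])
    if n=="wrist":
        T=np.eye(4);T[:3,:3]=R.from_quat(st["eef_rot"]).as_matrix();T[:3,3]=st["tool_pos"]
        c2w=T@np.array(m["mount"])
    else: c2w=np.linalg.inv(np.array(m["world_to_cam"]))
    return K,D,c2w
def ray(c,px):
    K,D,M=c; u=cv2.undistortPoints(np.array(px,float).reshape(-1,1,2),K,D).reshape(-1,2)
    d=np.c_[u,np.ones(len(u))]@M[:3,:3].T
    return M[:3,3],d/np.linalg.norm(d,axis=1)[:,None]
def onz(c,px,z):
    o,d=ray(c,px); return o+d*((z-o[2])/d[:,2])[:,None]
def proj(c,P):
    K,D,M=c;W=np.linalg.inv(M)
    return cv2.projectPoints(np.array(P,float).reshape(-1,1,3),cv2.Rodrigues(W[:3,:3])[0],W[:3,3],K,D)[0].reshape(-1,2)
def tri(cs,pxs):
    A=np.zeros((3,3));b=np.zeros(3)
    for c,p in zip(cs,pxs):
        o,d=ray(c,[p]);d=d[0];P=np.eye(3)-np.outer(d,d);A+=P;b+=P@o
    x=np.linalg.solve(A,b)
    res=[np.linalg.norm(np.cross(x-ray(c,[p])[0],ray(c,[p])[1][0])) for c,p in zip(cs,pxs)]
    return x,res
E
python3 - <<'E'
from h import *
np.set_printoptions(precision=4,suppress=True)
t=cam("top");s=cam("scene")
st=read_state();print(R.from_quat(st["eef_rot"]).as_matrix(), st["time"])
f=lambda x,y,ox,oy,k:((x+.5)/k-.5+ox,(y+.5)/k-.5+oy)
# tab top, well-front corners (deck 0.0865), housing front edge
ft=lambda x,y:f(x,y,128,155,5.5); fs=lambda x,y:f(x,y,155,125,7)
print("well/rail front L,R",onz(t,[ft(185,345),ft(267,345)],.0865))
print("rails at back L,R",onz(t,[ft(185,170),ft(265,170)],.0895))
print("tab top",onz(t,[ft(220,270)],.102))
print("tab tri",tri([t,s],[ft(220,265),fs(335,195)]))
print("deck corners scene",onz(s,[fs(300,270),fs(258,232)],.0865))
im=cv2.imread("pics/top0.png");g=im.max(2)
m=((g<90)).astype(np.uint8);m[:195]=0;m[250:]=0;m[:,:270]=0;m[:,340:]=0
c=max(cv2.findContours(m,0,1)[0],key=cv2.contourArea);r=cv2.minAreaRect(c);b=cv2.boxPoints(r);print(r)
P=onz(t,b,.02);print(P, np.linalg.norm(P[1]-P[0]),np.linalg.norm(P[2]-P[1]))
fa=lambda x,y:f(x,y,268,200,7);fb=lambda x,y:f(x,y,215,225,7)
print("stopper top",tri([t,s],[fa(401,112),fb(457,155)]))
print("glass top z=.058", onz(t,[fa(401,115)],.068), onz(s,[fb(457,160)],.07))
E
```

```text
[[-0.0004 -0.9649  0.2627]
 [-0.0018  0.2627  0.9649]
 [-1.     -0.0001 -0.0018]] 0.15
well/rail front L,R [[0.5486 0.2087 0.0865]
 [0.5474 0.1701 0.0865]]
rails at back L,R [[0.633  0.2104 0.0895]
 [0.6319 0.1721 0.0895]]
tab top [[0.581  0.1895 0.102 ]]
tab tri (array([0.5797, 0.1904, 0.1037]), [np.float64(0.0035761635738862938), np.float64(0.003576163573886322)])
deck corners scene [[0.5496 0.1715 0.0865]
 [0.5494 0.2087 0.0865]]
((304.0574035644531, 226.35292053222656), (18.156553268432617, 55.47462844848633), 66.29735565185547)
[[ 0.5171 -0.0899  0.02  ]
 [ 0.5757 -0.2351  0.02  ]
 [ 0.5283 -0.2517  0.02  ]
 [ 0.4711 -0.1079  0.02  ]] 0.15653589130641926 0.05014853933706898
stopper top (array([ 0.5452, -0.2206,  0.0693]), [np.float64(0.001698653427307751), np.float64(0.001698653427307702)])
glass top z=.058 [[ 0.5427 -0.22    0.068 ]] [[ 0.545  -0.2236  0.07  ]]
```

Call:
{"method": "carry_out", "body": {
  "increments": [
    {"translation": [0.045, -0.034, 0.0], "dr": [0, 0, 0.03], "jaw": 1},
    {"translation": [0.09, -0.068, 0.0], "dr": [0, 0, 0.06], "jaw": 1},
    {"translation": [0.135, -0.102, 0.0], "dr": [0, 0, 0.09], "jaw": 1},
    {"translation": [0.18, -0.136, 0.0], "dr": [0, 0, 0.12], "jaw": 1},
    {"translation": [0.225, -0.17, 0.0], "dr": [0, 0, 0.15], "jaw": 1},
    {"translation": [0.27, -0.204, 0.0], "dr": [0, 0, 0.18], "jaw": 1},
    {"translation": [0.315, -0.238, -0.01], "dr": [0, 0, 0.21], "jaw": 1},
    {"translation": [0.36, -0.272, -0.02], "dr": [0, 0, 0.24], "jaw": 1},
    {"translation": [0.405, -0.306, -0.03], "dr": [0, 0, 0.27], "jaw": 1},
    {"translation": [0.45, -0.34, -0.04], "dr": [0, 0, 0.286], "jaw": 1}
  ]
}}

```text
time: 1.4
tool_pos: [0.5953, 0.1891, 0.1687]
eef_rot: [0.506, -0.495, -0.505, -0.494]
ft_force: [1.1, 1.5, 0.1]
gripper_width: 0.996
```

Call:
{"method": "carry_out", "body": {
  "increments": [
    {"translation": [0.0, 0.0, 0.0], "dr": [0, 0, 0], "jaw": 1}
  ]
}}

```text
time: 1.52
tool_pos: [0.598, 0.1818, 0.1666]
eef_rot: [0.504, -0.499, -0.501, -0.495]
ft_force: [-1.2, 0.8, -0.1]
gripper_width: 1.001
```

```bash
cat > look.py <<'E'
from h import *
import sys,pickle
st=read_state(); im=capture("wrist"); cv2.imwrite(f"pics/{sys.argv[1]}.png",im[:,:,::-1]); pickle.dump(st,open(f"pics/{sys.argv[1]}.pkl","wb"))
print(st["time"],st["tool_pos"],R.from_quat(st["eef_rot"]).as_matrix().round(4).tolist(),st["ft_force"].round(2),st["gripper_width"])
E
python3 look.py w1
```

```text
1.525 [0.59798806 0.18183052 0.16658938] [[-0.0014, -0.9999, -0.0115], [-0.0077, -0.0114, 0.9999], [-1.0, 0.0015, -0.0076]] [-1.17  0.78 -0.06] 1.000635119716674
```

View pics/w1.png

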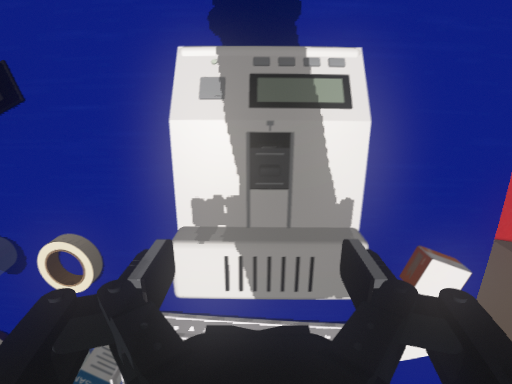

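The wrist view shows the photometer, with the cover and tab at about (270,165) and the rails at columns 247 and 292. I'll zoom in there.

Run:
```python
import cv2
t=cv2.imread("pics/w1.png")
cv2.imwrite("pics/w1c.png",cv2.resize(t[110:240,190:350],None,fx=4.5,fy=4.5,interpolation=cv2.INTER_CUBIC))
```

```text
(no output)
```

View pics/w1c.png

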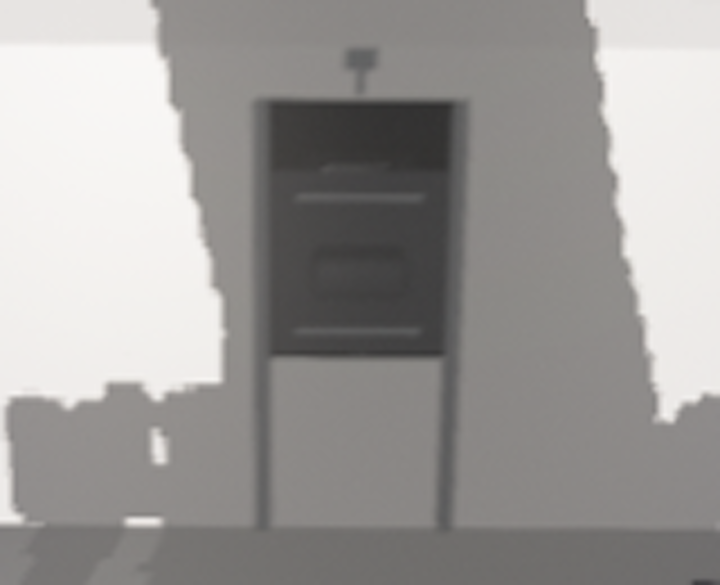

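Run:
```python
from h import *
import pickle
np.set_printoptions(precision=4,suppress=True)
st=pickle.load(open("pics/w1.pkl","rb"));c=cam("wrist",st)
f=lambda x,y:((x+.5)/4.5-.5+190,(y+.5)/4.5-.5+110)
print("rail front L in/out,R",onz(c,[f(254,100),f(270,100),f(452,100),f(468,100)],.0895))
print("rail back (z .0895)",onz(c,[f(256,527),f(270,527),f(438,527),f(453,527)],.0895))
print("plate front/back",onz(c,[f(360,171),f(358,355)],.0895))
print("tab top back? center",onz(c,[f(360,248),f(360,272),f(360,297)],.102), onz(c,[f(360,297)],.0905))
print("marks",onz(c,[f(360,197),f(358,331)],.0895))
print("housing front top edge",onz(c,[f(100,527),f(600,527)],.118))
```

```text
rail front L in/out,R [[0.546  0.1719 0.0895]
 [0.546  0.1749 0.0895]
 [0.5456 0.2083 0.0895]
 [0.5455 0.2112 0.0895]]
rail back (z .0895) [[0.6312 0.1724 0.0895]
 [0.6312 0.1752 0.0895]
 [0.6307 0.2092 0.0895]
 [0.6307 0.2122 0.0895]]
plate front/back [[0.5589 0.1917 0.0895]
 [0.5946 0.1922 0.0895]]
tab top back? center [[0.5709 0.1916 0.102 ]
 [0.5753 0.1917 0.102 ]
 [0.58   0.1918 0.102 ]] [[0.5828 0.1922 0.0905]]
marks [[0.5638 0.1918 0.0895]
 [0.5898 0.192  0.0895]]
housing front top edge [[0.6189 0.1457 0.118 ]
 [0.6177 0.2351 0.118 ]]
```

Plate length measures 35.7 mm against 36 given, so that agrees. The tab centre is at about (0.576, 0.192). I'll close the jaws and come down in front of the tab.

Call:
{"method": "carry_out", "body": {
  "increments": [
    {"translation": [-0.03, 0.01, 0.0], "dr": [0, 0, 0], "jaw": 0},
    {"translation": [-0.058, 0.01, -0.02], "dr": [0, 0, 0], "jaw": 0},
    {"translation": [-0.058, 0.01, -0.035], "dr": [0, 0, 0], "jaw": 0},
    {"translation": [-0.058, 0.01, -0.04], "dr": [0, 0, 0], "jaw": 0},
    {"translation": [-0.058, 0.01, -0.045], "dr": [0, 0, 0], "jaw": 0},
    {"translation": [-0.058, 0.01, -0.045], "dr": [0, 0, 0], "jaw": 0}
  ]
}}

```text
time: 2.33
tool_pos: [0.5389, 0.1955, 0.1221]
eef_rot: [0.504, -0.498, -0.503, -0.495]
ft_force: [0.4, 0.7, 0.4]
gripper_width: -0.001
```

```bash
python3 look.py w2
```

```text
2.325 [0.53889666 0.19548307 0.12207703] [[-0.002, -0.9999, -0.0152], [-0.0044, -0.0151, 0.9999], [-1.0, 0.0021, -0.0043]] [0.35 0.67 0.39] -0.0009108035721493376
```

View pics/w2.png

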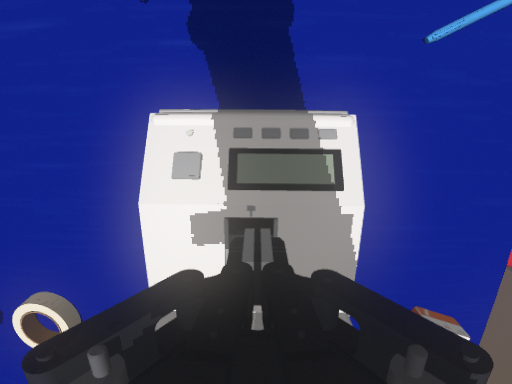

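Call:
{"method": "carry_out", "body": {
  "increments": [
    {"translation": [0.005, -0.003, -0.01], "dr": [0, 0, 0], "jaw": 0},
    {"translation": [0.005, -0.003, -0.02], "dr": [0, 0, 0], "jaw": 0},
    {"translation": [0.005, -0.003, -0.026], "dr": [0, 0, 0], "jaw": 0},
    {"translation": [0.005, -0.003, -0.026], "dr": [0, 0, 0], "jaw": 0},
    {"translation": [0.005, -0.003, -0.026], "dr": [0, 0, 0], "jaw": 0}
  ]
}}

```text
time: 3.0
tool_pos: [0.5441, 0.1926, 0.0965]
eef_rot: [0.504, -0.498, -0.503, -0.495]
ft_force: [0.5, 0.3, 0.3]
gripper_width: 0.0
```

Run:
```python
from h import *
im=capture("scene")
cv2.imwrite("pics/s3.png",cv2.resize(im[105:205,145:265,::-1],None,fx=6,fy=6,interpolation=cv2.INTER_CUBIC))
```

```text
(no output)
```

View pics/s3.png

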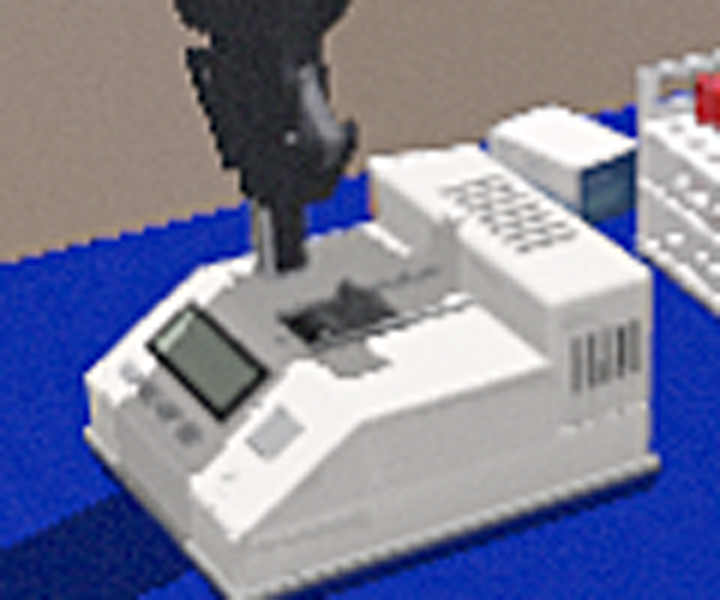

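Run:
```python
from h import *
st=read_state();print(st["tool_pos"],st["time"])
p=st["tool_pos"]
for q in (p,p+[.011,0,0],p-[.011,0,0],[.576,.192,.102],[.571,.183,.0955],[.571,.201,.0955]):
    a=proj(cam("scene"),[q])[0]; print(a,((a-[145,105])*6))
```

```text
[0.54423703 0.19263784 0.09664747] 3.05
[192.05952025 157.28847328] [282.3571215  313.73083971]
[195.62445828 156.30417115] [303.7467497  307.82502688]
[188.46565604 158.28145222] [260.79393621 319.68871334]
[202.28445264 152.8685932 ] [343.70671584 287.21155921]
[202.27622447 156.65239892] [343.6573468  309.91439352]
[199.35497681 154.08473773] [326.12986089 294.50842638]
```

Run:
```python
import cv2
i=cv2.imread("pics/s3.png"); j=i[150:390,180:480]
cv2.imwrite("pics/s3b.png",cv2.convertScaleAbs(cv2.resize(j,None,fx=2.4,fy=2.4),alpha=1.5,beta=0))
```

```text
(no output)
```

View pics/s3b.png

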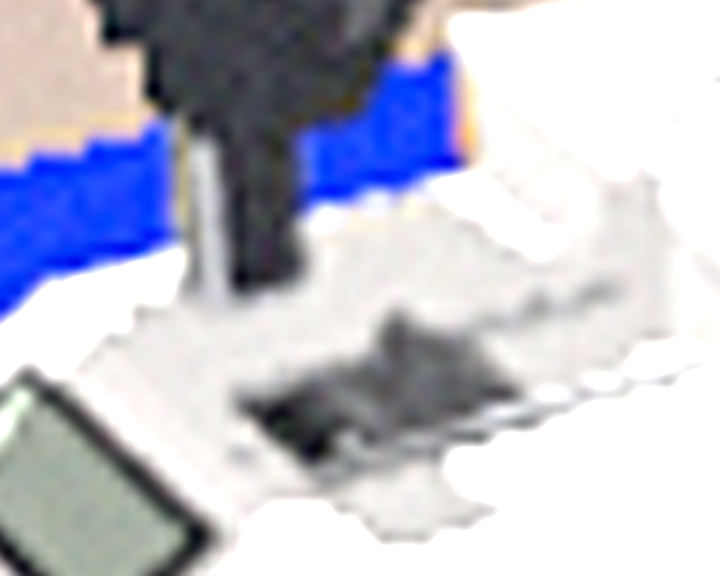

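```bash
python3 look.py w3
```

```text
3.05 [0.54423703 0.19263784 0.09664747] [[-0.001, -0.9999, -0.0152], [-0.0039, -0.0152, 0.9999], [-1.0, 0.0011, -0.0039]] [-0.72  0.46 -0.24] 0.0008301633964293232
```

View pics/w3.png

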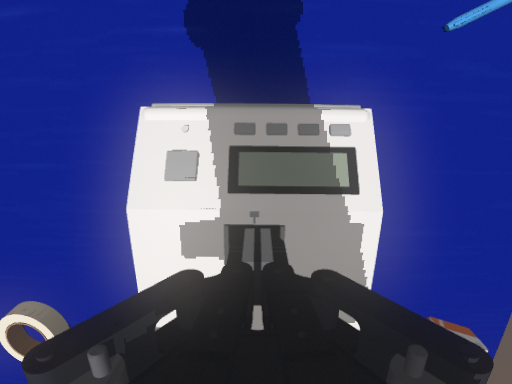

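Run:
```python
from h import *
import pickle
st=pickle.load(open("pics/w3.pkl","rb"));c=cam("wrist",st);p=st["tool_pos"]
for dz in (0,.005,.01,.015,.02,.03):
    print(dz,proj(c,[p+[-.011,0,dz],p+[.011,0,dz]]).round(1).tolist(), proj(cam("scene"),[p+[0,0,dz],p+[-.011,0,dz],p+[.011,0,dz]]).round(1).tolist())
i=cv2.imread("pics/w3.png");cv2.imwrite("pics/w3c.png",cv2.convertScaleAbs(cv2.resize(i[200:300,200:320],None,fx=6,fy=6,interpolation=cv2.INTER_CUBIC),alpha=1.6))
```

```text
0 [[256.7, 212.3], [256.2, 244.8]] [[192.1, 157.3], [188.5, 158.3], [195.6, 156.3]]
0.005 [[256.7, 215.4], [256.1, 248.6]] [[191.9, 155.7], [188.3, 156.7], [195.5, 154.7]]
0.01 [[256.6, 218.7], [256.1, 252.7]] [[191.8, 154.1], [188.2, 155.1], [195.4, 153.1]]
0.015 [[256.6, 222.1], [256.0, 256.9]] [[191.7, 152.5], [188.1, 153.5], [195.3, 151.5]]
0.02 [[256.5, 225.8], [255.9, 261.4]] [[191.6, 150.9], [188.0, 151.9], [195.2, 149.9]]
0.03 [[256.4, 233.8], [255.8, 271.3]] [[191.4, 147.6], [187.7, 148.6], [195.0, 146.7]]
```

View pics/w3c.png

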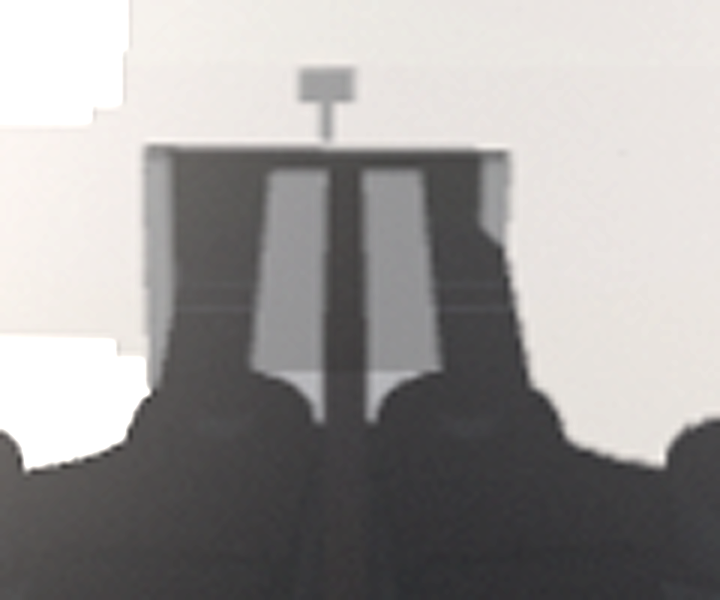

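Both the scene and wrist views put the visible fingertips about 20 mm above the reported TCP, with the tip's lower edge at scene (192,150.5) against an expected row of 157. I can test this without risk: move forward, and either the cover moves, which I want anyway, or the tips pass over the tab.

Call:
{"method": "carry_out", "body": {
  "increments": [
    {"translation": [0.005, 0, 0], "dr": [0, 0, 0], "jaw": 0},
    {"translation": [0.01, 0, 0], "dr": [0, 0, 0], "jaw": 0},
    {"translation": [0.015, 0, 0], "dr": [0, 0, 0], "jaw": 0},
    {"translation": [0.02, 0, 0], "dr": [0, 0, 0], "jaw": 0},
    {"translation": [0.025, 0, 0], "dr": [0, 0, 0], "jaw": 0},
    {"translation": [0.03, 0, 0], "dr": [0, 0, 0], "jaw": 0}
  ]
}}

```text
time: 3.85
tool_pos: [0.5747, 0.1926, 0.0967]
eef_rot: [0.505, -0.497, -0.503, -0.495]
ft_force: [-0.3, -0.6, -1.0]
gripper_width: 0.0
```

Run:
```python
from h import *
st=read_state();print(st["tool_pos"],st["ft_force"])
im=capture("scene")
cv2.imwrite("pics/s4.png",cv2.convertScaleAbs(cv2.resize(im[125:185,165:245,::-1],None,fx=9,fy=9,interpolation=cv2.INTER_CUBIC),alpha=1.4))
```

```text
[0.57465372 0.19261114 0.09669549] [-0.33507249 -0.55523667 -0.95559354]
```

View pics/s4.png

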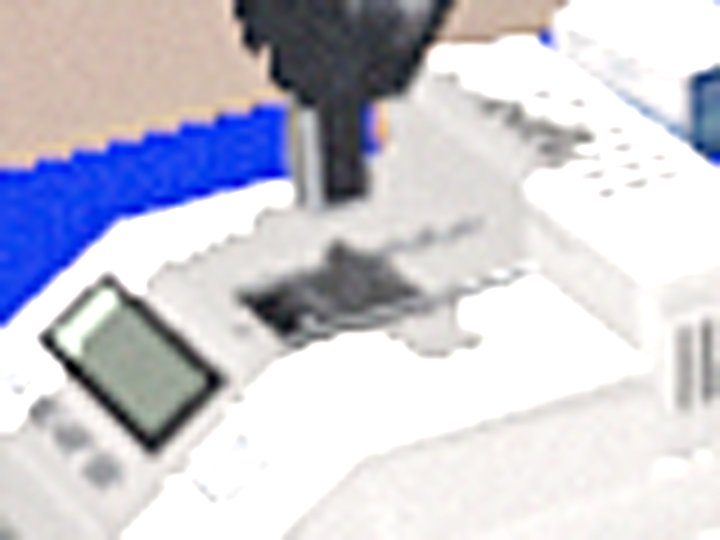

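No contact force and the cover hasn't moved, so the tips really are higher than reported. I'll measure the offset with the scene, top and wrist views.

Run:
```python
from h import *
np.set_printoptions(precision=4,suppress=True)
st=read_state();p=st["tool_pos"];print(p)
im=capture("top");cv2.imwrite("pics/t4.png",cv2.resize(im[150:240,130:230,::-1],None,fx=6,fy=6,interpolation=cv2.INTER_CUBIC))
g=lambda x,y:((x+.5)/9-.5+165,(y+.5)/9-.5+125)
s=cam("scene");w=cam("wrist",st)
# front-bottom edge of the fingers: wrist rows 228; scene left-bottom edge of the front face ~ (310,206)
print(tri([s,w],[g(313,206),(257,228)]), p)
for dz in(0.015,.018,.02,.022,.025):
  a=proj(s,[p+[-.011,0,dz],p+[.011,-.012,dz],p+[-.011,-.012,dz]]);print(dz,((a-[165,125])*9).round())
```

```text
[0.5754 0.1925 0.0967]
(array([0.5661, 0.1924, 0.1204]), [np.float64(0.0019728176350663844), np.float64(0.001972817635066439)]) [0.5754 0.1925 0.0967]
0.015 [[300. 232.]
 [381. 230.]
 [317. 247.]]
0.018 [[299. 223.]
 [381. 221.]
 [317. 238.]]
0.02 [[299. 217.]
 [380. 215.]
 [317. 232.]]
0.022 [[299. 211.]
 [380. 209.]
 [316. 227.]]
0.025 [[298. 203.]
 [380. 201.]
 [316. 218.]]
```

View pics/t4.png

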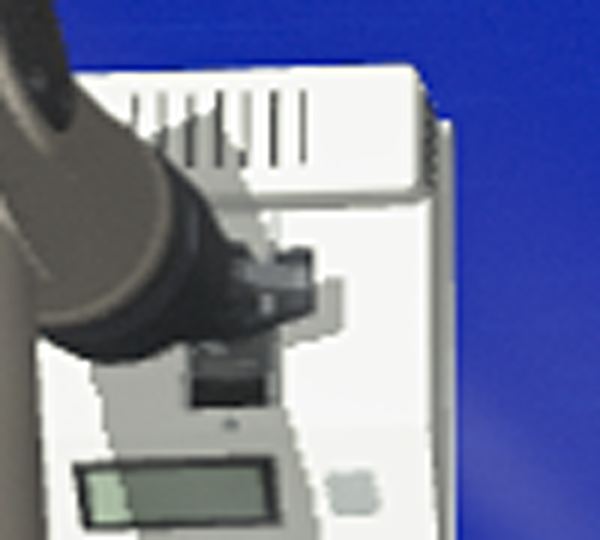

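Call:
{"method": "carry_out", "body": {
  "increments": [
    {"translation": [-0.016, 0, 0], "dr": [0, 0, 0], "jaw": 0},
    {"translation": [-0.032, 0, 0], "dr": [0, 0, 0], "jaw": 0},
    {"translation": [-0.032, 0, 0], "dr": [0, 0, 0], "jaw": 0},
    {"translation": [-0.032, 0, -0.007], "dr": [0, 0, 0], "jaw": 0},
    {"translation": [-0.032, 0, -0.014], "dr": [0, 0, 0], "jaw": 0},
    {"translation": [-0.032, 0, -0.019], "dr": [0, 0, 0], "jaw": 0},
    {"translation": [-0.032, 0, -0.019], "dr": [0, 0, 0], "jaw": 0}
  ]
}}

```text
time: 4.82
tool_pos: [0.5426, 0.1921, 0.0768]
eef_rot: [0.504, -0.498, -0.503, -0.495]
ft_force: [0.4, 0.2, 1.0]
gripper_width: -0.001
```

Run:
```python
from h import *
st=read_state();print(st["tool_pos"],st["ft_force"])
im=capture("scene")
cv2.imwrite("pics/s5.png",cv2.convertScaleAbs(cv2.resize(im[125:185,165:245,::-1],None,fx=9,fy=9,interpolation=cv2.INTER_CUBIC),alpha=1.4))
```

```text
[0.54255553 0.19213581 0.07678714] [0.37441502 0.17334633 0.95180065]
```

View pics/s5.png

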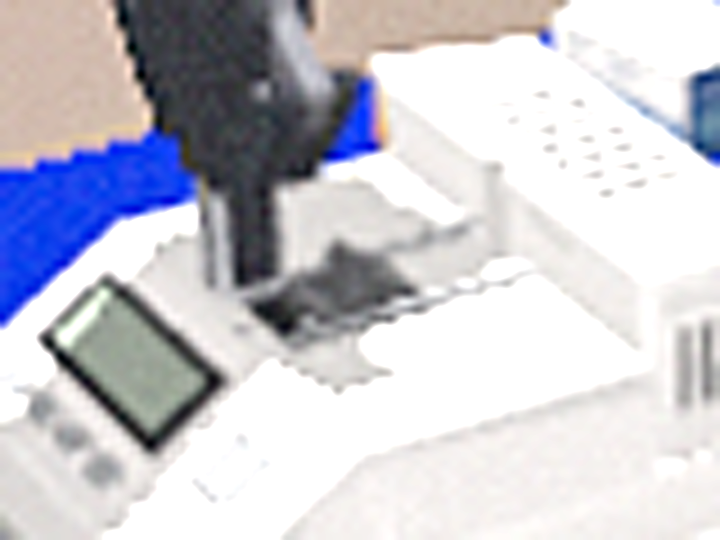

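The TCP reads 0.077, which is below the deck, yet there is no contact. That confirms the tip offset of about +22 mm. I'll lower slightly and push the cover back.

Call:
{"method": "carry_out", "body": {
  "increments": [
    {"translation": [0.004, 0, -0.003], "dr": [0, 0, 0], "jaw": 0},
    {"translation": [0.01, 0, -0.003], "dr": [0, 0, 0], "jaw": 0},
    {"translation": [0.015, 0, -0.003], "dr": [0, 0, 0], "jaw": 0},
    {"translation": [0.02, 0, -0.003], "dr": [0, 0, 0], "jaw": 0},
    {"translation": [0.025, 0, -0.003], "dr": [0, 0, 0], "jaw": 0},
    {"translation": [0.03, 0, -0.003], "dr": [0, 0, 0], "jaw": 0},
    {"translation": [0.034, 0, -0.003], "dr": [0, 0, 0], "jaw": 0}
  ]
}}

```text
time: 5.75
tool_pos: [0.5769, 0.1923, 0.0742]
eef_rot: [0.504, -0.498, -0.503, -0.495]
ft_force: [-2.3, 0.2, 1.3]
gripper_width: -0.0
```

Run:
```python
from h import *
st=read_state();print(st["tool_pos"],st["ft_force"])
im=capture("scene")
cv2.imwrite("pics/s6.png",cv2.convertScaleAbs(cv2.resize(im[125:185,165:245,::-1],None,fx=9,fy=9,interpolation=cv2.INTER_CUBIC),alpha=1.4))
```

```text
[0.57693503 0.19232744 0.07421559] [-2.29700694  0.22872319  1.28423513]
```

View pics/s6.png

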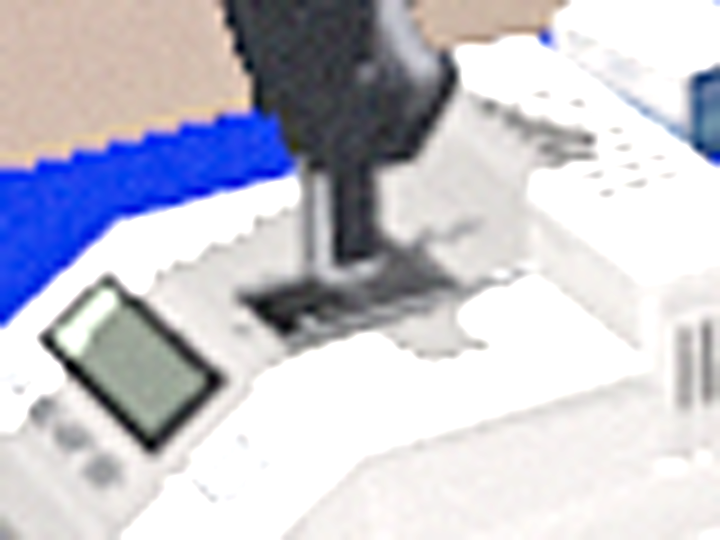

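The cover moved at 2.3 N. I'll keep pushing until it reaches the stop.

Call:
{"method": "carry_out", "body": {
  "increments": [
    {"translation": [0.005, 0, 0], "dr": [0, 0, 0], "jaw": 0},
    {"translation": [0.01, 0, 0], "dr": [0, 0, 0], "jaw": 0},
    {"translation": [0.014, 0, 0], "dr": [0, 0, 0], "jaw": 0},
    {"translation": [0.018, 0, 0], "dr": [0, 0, 0], "jaw": 0}
  ]
}}

```text
time: 6.3
tool_pos: [0.5915, 0.1925, 0.074]
eef_rot: [-0.502, 0.5, 0.505, 0.493]
ft_force: [-13.2, 0.1, 9.2]
gripper_width: -0.001
```

Call:
{"method": "carry_out", "body": {
  "increments": [
    {"translation": [0.003, 0, 0], "dr": [0, 0, 0], "jaw": 0},
    {"translation": [0.005, 0, 0], "dr": [0, 0, 0], "jaw": 0}
  ]
}}

```text
time: 6.55
tool_pos: [0.5912, 0.1925, 0.074]
eef_rot: [-0.5, 0.503, 0.508, 0.489]
ft_force: [-14.2, -1.3, 11.1]
gripper_width: -0.0
```

Hard stop reached at −14 N; the TCP holds at x = 0.591 against the further command. I'll back off and look at the well.

Call:
{"method": "carry_out", "body": {
  "increments": [
    {"translation": [-0.008, 0, 0], "dr": [0, 0, 0], "jaw": 0},
    {"translation": [-0.012, 0, 0.02], "dr": [0, 0, 0], "jaw": 0.2},
    {"translation": [-0.012, 0, 0.05], "dr": [0, 0, 0], "jaw": 0.8},
    {"translation": [0.0, 0, 0.055], "dr": [0, 0, 0], "jaw": 0.8},
    {"translation": [0.009, 0, 0.056], "dr": [0, 0, 0], "jaw": 0.8},
    {"translation": [0.009, 0, 0.056], "dr": [0, 0, 0], "jaw": 0.8},
    {"translation": [0.009, 0, 0.056], "dr": [0, 0, 0], "jaw": 0.8}
  ]
}}

```text
time: 7.42
tool_pos: [0.5997, 0.1924, 0.1294]
eef_rot: [-0.5, 0.503, 0.508, 0.489]
ft_force: [0.8, -0.2, -0.3]
gripper_width: 0.8
```

```bash
python3 look.py w7
python3 - <<'E'
import cv2
t=cv2.imread("pics/w7.png")
cv2.imwrite("pics/w7c.png",cv2.convertScaleAbs(cv2.resize(t[100:250,180:340],None,fx=4,fy=4,interpolation=cv2.INTER_CUBIC),alpha=1.5))
E
```

```text
7.425 [0.59968372 0.19236573 0.12941077] [[-0.0229, -0.9996, -0.0158], [-0.0062, -0.0156, 0.9999], [-0.9997, 0.023, -0.0058]] [ 0.77 -0.17 -0.31] 0.8003617630436423
```

View pics/w7c.png

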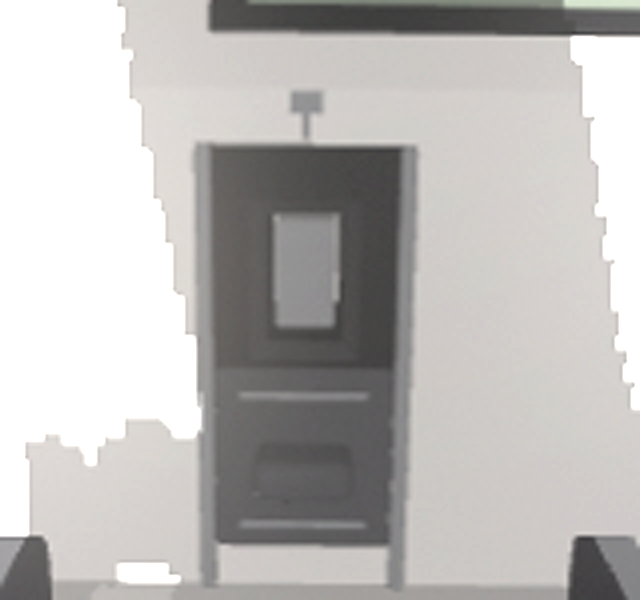

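Run:
```python
import cv2,numpy as np
t=cv2.imread("pics/w7.png",0)[130:200,225:290]
u=np.clip((t.astype(float)-20)*4,0,255).astype(np.uint8)
cv2.imwrite("pics/w7d.png",cv2.resize(u,None,fx=8.5,fy=8.5,interpolation=cv2.INTER_CUBIC))
```

```text
(no output)
```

View pics/w7d.png

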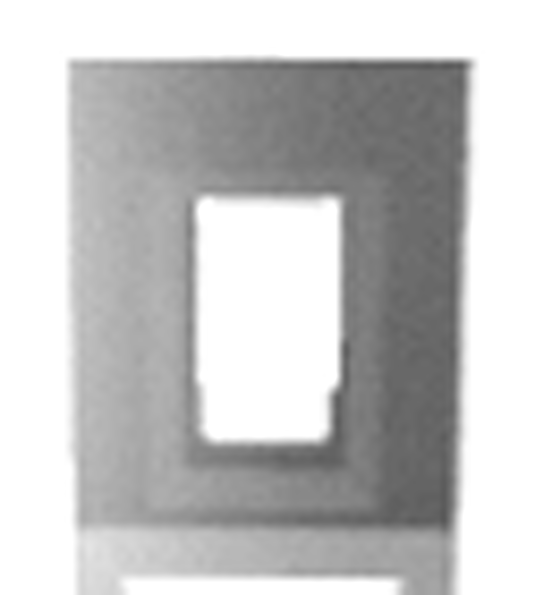

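The well is clear and the lift is visible. In the crop the outer rim spans x 148–382 with its bottom at 510, and the inner slot spans x 190–345 with its bottom at 467.

Run:
```python
from h import *
import pickle
np.set_printoptions(precision=4,suppress=True)
st=pickle.load(open("pics/w7.pkl","rb"));c=cam("wrist",st)
f=lambda x,y:((x+.5)/8.5-.5+225,(y+.5)/8.5-.5+130)
g=lambda x,y:((x+.5)/4-.5+180,(y+.5)/4-.5+100)
a=onz(c,[f(148,340),f(382,340),f(265,510),f(265,165)],.0865);print("rim y,y,x,x",a)
a=onz(c,[f(190,340),f(343,340),f(267,467),f(267,188)],.0835);print("inner",a)
a=onz(c,[f(195,300),f(341,300),f(268,440),f(268,197)],.0795);print("lift",a)
print("plate",onz(c,[g(304,370),g(304,543)],.0895))
r=onz(c,[g(195,146),g(417,146),g(202,583),g(404,583)],.0895);print("rails",r,np.degrees(np.arctan2(r[2:,1]-r[:2,1],r[2:,0]-r[:2,0])))
# inner/outer rim left edges direction
```

```text
rim y,y,x,x [[0.5712 0.1809 0.0865]
 [0.5709 0.2012 0.0865]
 [0.5863 0.1913 0.0865]
 [0.5559 0.1909 0.0865]]
inner [[0.5718 0.1845 0.0835]
 [0.5715 0.1979 0.0835]
 [0.5832 0.1914 0.0835]
 [0.5582 0.191  0.0835]]
lift [[0.5689 0.1847 0.0795]
 [0.5687 0.1978 0.0795]
 [0.5817 0.1914 0.0795]
 [0.5596 0.1911 0.0795]]
plate [[0.5875 0.1913 0.0895]
 [0.6224 0.1918 0.0895]]
rails [[0.5467 0.1714 0.0895]
 [0.5461 0.2106 0.0895]
 [0.6313 0.1718 0.0895]
 [0.6306 0.2115 0.0895]] [0.2734 0.6001]
```

Well centre is (0.571, 0.191). The rim measures 30.4 × 20.3 mm (expected 30.1 × 20.1). The cover centre is 34 mm behind the well, so it is fully back. Now I'll plan the move to the stand.

```bash
cat >> h.py <<'E'
def Rdown(zdeg):
    a=np.radians(zdeg); x=np.array([0,0,-1.]);z=np.array([np.cos(a),np.sin(a),0]);return np.c_[x,np.cross(z,x),z]
def plan(pos,zdeg):
    st=read_state();d=np.array(pos)-st["tool_pos"];r=(R.from_matrix(Rdown(zdeg))*R.from_quat(st["eef_rot"]).inv()).as_rotvec()
    print("from",st["tool_pos"].round(4),"t",st["time"],"shift",d.round(4),"dr",r.round(3),"F",st["ft_force"].round(1))
E
python3 -c "
from h import *
plan([.554,-.249,.105],21.8)"
```

```text
from [0.5996 0.1925 0.1294] t 7.475 shift [-0.0456 -0.4415 -0.0244] dr [-0.008 -0.024 -1.206] F [0.2 0.6 0. ]
```

Call:
{"method": "carry_out", "body": {
  "increments": [
    {"translation": [-0.005, -0.045, 0.015], "dr": [-0.001, -0.002, -0.12], "jaw": 0.6},
    {"translation": [-0.01, -0.09, 0.015], "dr": [-0.002, -0.004, -0.24], "jaw": 0.6},
    {"translation": [-0.014, -0.14, 0.015], "dr": [-0.003, -0.007, -0.36], "jaw": 0.6},
    {"translation": [-0.018, -0.19, 0.015], "dr": [-0.004, -0.01, -0.5], "jaw": 0.6},
    {"translation": [-0.023, -0.24, 0.015], "dr": [-0.005, -0.012, -0.64], "jaw": 0.6},
    {"translation": [-0.028, -0.29, 0.01], "dr": [-0.006, -0.015, -0.78], "jaw": 0.6},
    {"translation": [-0.033, -0.34, 0.0], "dr": [-0.006, -0.018, -0.92], "jaw": 0.6},
    {"translation": [-0.038, -0.385, -0.01], "dr": [-0.007, -0.02, -1.05], "jaw": 0.6},
    {"translation": [-0.043, -0.425, -0.02], "dr": [-0.008, -0.022, -1.15], "jaw": 0.6},
    {"translation": [-0.0456, -0.4415, -0.0244], "dr": [-0.008, -0.024, -1.206], "jaw": 0.6}
  ]
}}

```text
time: 8.72
tool_pos: [0.5521, -0.2519, 0.1043]
eef_rot: [-0.132, 0.695, 0.131, 0.694]
ft_force: [-0.3, 0.0, 1.4]
gripper_width: 0.604
```

Call:
{"method": "carry_out", "body": {
  "increments": [
    {"translation": [0, 0, 0], "dr": [0, 0, 0], "jaw": 0.6},
    {"translation": [0, 0, 0], "dr": [0, 0, 0], "jaw": 0.6}
  ]
}}

```text
time: 8.98
tool_pos: [0.553, -0.2495, 0.1044]
eef_rot: [-0.132, 0.695, 0.133, 0.694]
ft_force: [-0.1, 0.4, -0.0]
gripper_width: 0.6
```

```bash
python3 look.py w8
```

```text
8.975 [ 0.55297024 -0.24945626  0.10435151] [[-0.001, -0.3689, 0.9295], [0.0013, 0.9295, 0.3689], [-1.0, 0.0016, -0.0005]] [-0.05  0.36 -0.01] 0.5995837816258919
```

View pics/w8.png

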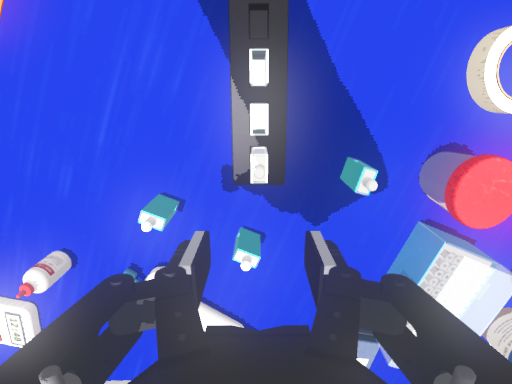

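Ref cell at (260,167) with its stopper at about (260,170); open cells at (259,120) and (259,67); the turquoise ones are outside the stand. Zoom and measure.

Run:
```python
import cv2
t=cv2.imread("pics/w8.png")
cv2.imwrite("pics/w8c.png",cv2.resize(t[130:200,220:300],None,fx=8,fy=8,interpolation=cv2.INTER_CUBIC))
```

```text
(no output)
```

View pics/w8c.png

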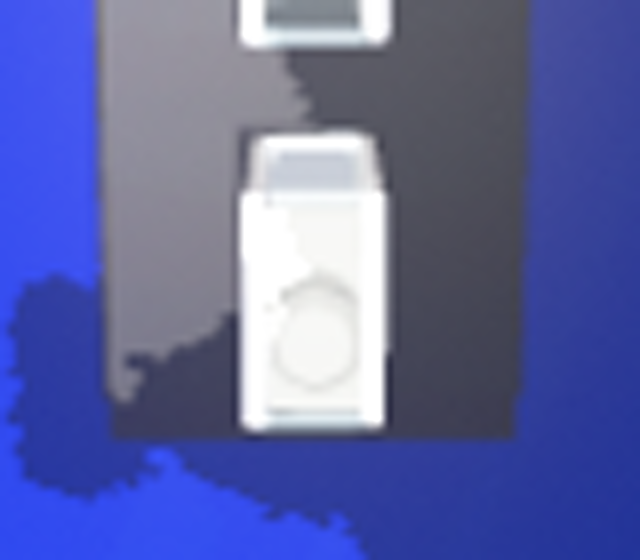

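Run:
```python
from h import *
import pickle
np.set_printoptions(precision=4,suppress=True)
st=pickle.load(open("pics/w8.pkl","rb"));c=cam("wrist",st)
f=lambda x,y:((x+.5)/8-.5+220,(y+.5)/8-.5+130)
q=onz(c,[f(240,190),f(388,190),f(387,432),f(240,432)],.058);print(q,q.mean(0),np.linalg.norm(q[1]-q[0]),np.linalg.norm(q[2]-q[1]),np.linalg.norm(q[3]-q[2]))
d=(q[2]+q[3]-q[0]-q[1]);print("cell yaw",np.degrees(np.arctan2(d[1],d[0])))
print("stopper top",onz(c,[f(316,345)],.073))
# stand side edges (top z .028)
e=onz(c,[f(97,20),f(107,400),f(527,20),f(517,400)],.028);dd=e[[1,3]]-e[[0,2]];print(np.degrees(np.arctan2(dd[:,1],dd[:,0])),np.linalg.norm(e[0]-e[2]))
for z in (.058,.028):
  pass
i=cv2.imread("pics/w8.png");m=(i.max(2)<110)&(abs(i.astype(int)[:,:,0]-i[:,:,2])<25);
# long edge of row: cells open centers
print("open row dir",onz(c,[(259,67),(259,120)],.058), onz(c,[f(316,0)],.058))
m=q.mean(0); Ry=np.array([-.3689,.9295,0]);print("turq",onz(c,[(247,242)],.03))
```

```text
[[ 0.5328 -0.2153  0.058 ]
 [ 0.5454 -0.2103  0.058 ]
 [ 0.5541 -0.2317  0.058 ]
 [ 0.5412 -0.2369  0.058 ]] [ 0.5434 -0.2236  0.058 ] 0.013600307435228878 0.023087581515124706 0.013921015246270558
cell yaw -68.38879010879558
stopper top [[ 0.5433 -0.223   0.073 ]]
[-68.225  -68.3492] 0.04431266249570882
open row dir [[ 0.5172 -0.1574  0.058 ]
 [ 0.5304 -0.1905  0.058 ]] [[ 0.5329 -0.1967  0.058 ]]
turq [[ 0.5612 -0.2971  0.03  ]]
```

Cell centre (0.5434, −0.2233), yaw −68.4°, size about 13.7 × 23.1 mm, and the stopper is consistent with that. The jaw direction is already aligned. I'll move over it and come down part-way.

Call:
{"method": "carry_out", "body": {
  "increments": [
    {"translation": [-0.0096, 0.0262, 0], "dr": [0, 0, 0], "jaw": 0.4},
    {"translation": [-0.0096, 0.0262, 0], "dr": [0, 0, 0], "jaw": 0.4},
    {"translation": [-0.0096, 0.0262, -0.02], "dr": [0, 0, 0], "jaw": 0.4},
    {"translation": [-0.0096, 0.0262, -0.045], "dr": [0, 0, 0], "jaw": 0.4},
    {"translation": [-0.0096, 0.0262, -0.065], "dr": [0, 0, 0], "jaw": 0.4},
    {"translation": [-0.0096, 0.0262, -0.08], "dr": [0, 0, 0], "jaw": 0.4},
    {"translation": [-0.0096, 0.0262, -0.08], "dr": [0, 0, 0], "jaw": 0.4},
    {"translation": [-0.0096, 0.0262, -0.08], "dr": [0, 0, 0], "jaw": 0.4}
  ]
}}

```text
time: 10.02
tool_pos: [0.5445, -0.2234, 0.0253]
eef_rot: [-0.133, 0.694, 0.133, 0.695]
ft_force: [0.0, 0.7, -0.2]
gripper_width: 0.401
```

```bash
python3 look.py w9
python3 - <<'E'
from h import *
im=capture("scene");cv2.imwrite("pics/s9f.png",im[:,:,::-1])
cv2.imwrite("pics/s9.png",cv2.convertScaleAbs(cv2.resize(im[215:290,220:320,::-1],None,fx=7.5,fy=7.5,interpolation=cv2.INTER_CUBIC),alpha=1.5))
t=cv2.imread("pics/w9.png")
cv2.imwrite("pics/w9c.png",cv2.convertScaleAbs(cv2.resize(t[160:300,190:330],None,fx=4,fy=4,interpolation=cv2.INTER_CUBIC),alpha=1.2))
E
```

```text
10.025 [ 0.54447404 -0.22335269  0.02532328] [[0.0009, -0.3698, 0.9291], [0.0005, 0.9291, 0.3698], [-1.0, 0.0001, 0.001]] [ 0.04  0.75 -0.23] 0.4011603046833724
```

View pics/s9.png

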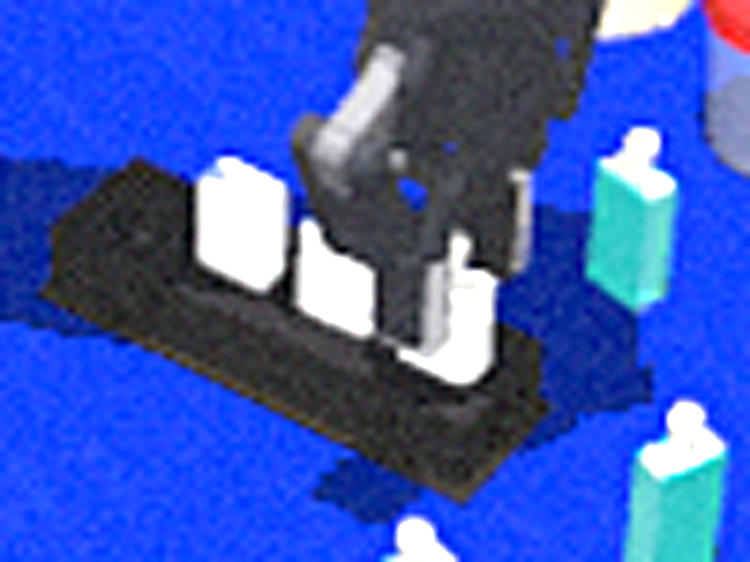

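View pics/w9c.png

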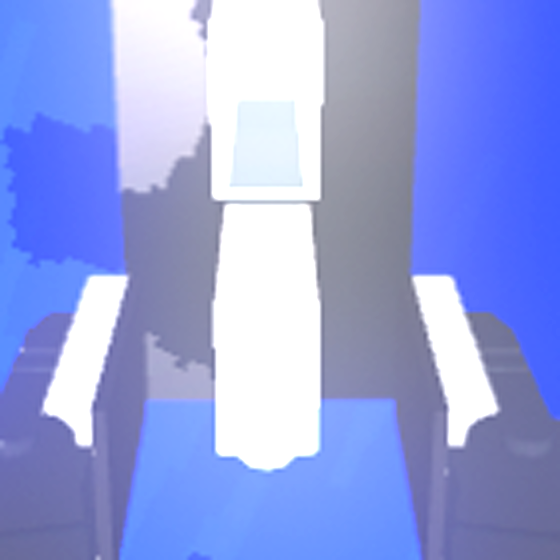

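Run:
```python
from h import *
import pickle
np.set_printoptions(precision=4,suppress=True)
st=pickle.load(open("pics/w9.pkl","rb"));p=st["tool_pos"];M=R.from_quat(st["eef_rot"]).as_matrix();s=cam("scene");w=cam("wrist",st)
for dz in (.018,.022,.026,.03):
  for n,a in (("in+",.011),("in-",-.011)):
    for sg in(-1,1):
      P=p+M[:,1]*a+M[:,2]*sg*.017+[0,0,dz]
      print(dz,n,sg,((proj(s,[P])[0]-[220,215])*7.5).round(), ((proj(w,[P])[0]-[190,160])*4).round())
```

```text
0.018 in+ -1 [378. 332.] [149. 256.]
0.018 in+ 1 [442. 268.] [397. 256.]
0.018 in- -1 [443. 362.] [154. 397.]
0.018 in- 1 [506. 298.] [391. 397.]
0.022 in+ -1 [379. 321.] [146. 268.]
0.022 in+ 1 [443. 258.] [400. 268.]
0.022 in- -1 [444. 352.] [151. 412.]
0.022 in- 1 [507. 287.] [394. 412.]
0.026 in+ -1 [379. 310.] [143. 281.]
0.026 in+ 1 [443. 247.] [403. 281.]
0.026 in- -1 [444. 341.] [149. 428.]
0.026 in- 1 [508. 277.] [397. 428.]
0.03 in+ -1 [380. 300.] [140. 294.]
0.03 in+ 1 [444. 237.] [407. 294.]
0.03 in- -1 [445. 330.] [146. 444.]
0.03 in- 1 [508. 266.] [400. 444.]
```

Call:
{"method": "carry_out", "body": {
  "increments": [
    {"translation": [-0.001, 0, -0.005], "dr": [0, 0, 0], "jaw": 0.4},
    {"translation": [-0.001, 0, -0.01], "dr": [0, 0, 0], "jaw": 0.4},
    {"translation": [-0.001, 0, -0.0145], "dr": [0, 0, 0], "jaw": 0.4},
    {"translation": [-0.001, 0, -0.0145], "dr": [0, 0, 0], "jaw": 0.4}
  ],
  "grip_force": 30
}}

```text
time: 10.62
tool_pos: [0.543, -0.2232, 0.0104]
eef_rot: [-0.133, 0.694, 0.133, 0.695]
ft_force: [0.3, 0.8, -0.0]
gripper_width: 0.4
```

```bash
python3 look.py w10
python3 - <<'E'
from h import *
im=capture("scene")
cv2.imwrite("pics/s10.png",cv2.convertScaleAbs(cv2.resize(im[215:290,220:320,::-1],None,fx=7.5,fy=7.5,interpolation=cv2.INTER_CUBIC),alpha=1.5))
E
```

```text
10.625 [ 0.54303376 -0.22321184  0.01039626] [[0.0001, -0.3695, 0.9292], [0.0009, 0.9292, 0.3695], [-1.0, 0.0008, 0.0005]] [ 0.32  0.77 -0.04] 0.40026359109450094
```

View pics/s10.png

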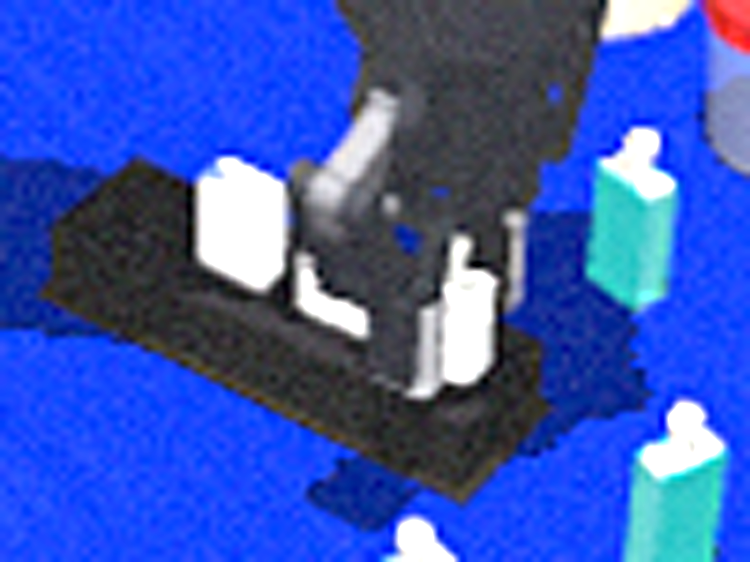

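View pics/w10.png

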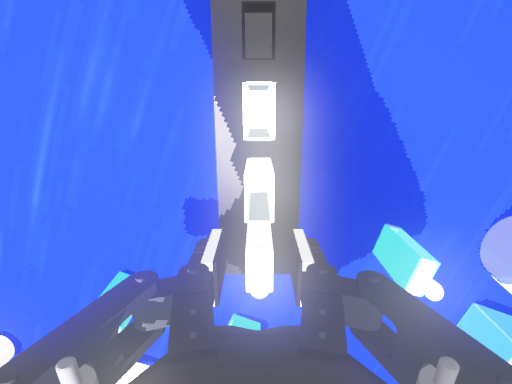

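Both fingers straddle the cell symmetrically at columns 222 and 297, with the cell at 259, and the tips are just above the stand top. Closing.

Call:
{"method": "carry_out", "body": {
  "increments": [
    {"translation": [0, 0, 0], "dr": [0, 0, 0], "jaw": 0.25},
    {"translation": [0, 0, 0], "dr": [0, 0, 0], "jaw": 0.1},
    {"translation": [0, 0, 0], "dr": [0, 0, 0], "jaw": 0.05},
    {"translation": [0, 0, 0], "dr": [0, 0, 0], "jaw": 0.05},
    {"translation": [0, 0, 0], "dr": [0, 0, 0], "jaw": 0.05}
  ],
  "grip_force": 30
}}

```text
time: 11.35
tool_pos: [0.5437, -0.2236, 0.0111]
eef_rot: [-0.133, 0.694, 0.133, 0.695]
ft_force: [0.5, -0.1, 0.6]
gripper_width: 0.138
```

Gripped at 0.138 (about 12 mm). Lift straight up.

Call:
{"method": "carry_out", "body": {
  "increments": [
    {"translation": [0, 0, 0.008], "dr": [0, 0, 0], "jaw": 0.05},
    {"translation": [0, 0, 0.02], "dr": [0, 0, 0], "jaw": 0.05},
    {"translation": [0, 0, 0.04], "dr": [0, 0, 0], "jaw": 0.05},
    {"translation": [0, 0, 0.07], "dr": [0, 0, 0], "jaw": 0.05},
    {"translation": [0, 0, 0.1], "dr": [0, 0, 0], "jaw": 0.05},
    {"translation": [0, 0, 0.125], "dr": [0, 0, 0], "jaw": 0.05},
    {"translation": [0, 0, 0.125], "dr": [0, 0, 0], "jaw": 0.05}
  ]
}}

```text
time: 12.22
tool_pos: [0.5452, -0.2248, 0.1392]
eef_rot: [-0.134, 0.692, 0.132, 0.697]
ft_force: [-0.1, -0.1, -1.4]
gripper_width: 0.139
```

```bash
python3 look.py w11
python3 - <<'E'
from h import *
im=capture("scene")
cv2.imwrite("pics/s11.png",cv2.resize(im[170:290,210:330,::-1],None,fx=4.5,fy=4.5,interpolation=cv2.INTER_CUBIC))
plan([.571,.1911,.145],90.6)
E
```

```text
12.225 [ 0.54521273 -0.22484428  0.13924771] [[0.007, -0.3693, 0.9293], [-0.0019, 0.9293, 0.3693], [-1.0, -0.0044, 0.0058]] [-0.08 -0.1  -1.36] 0.13949225350506506
from [ 0.5434 -0.2235  0.1361] t 12.325 shift [0.0276 0.4146 0.0089] dr [-1.000e-03  1.000e-03  1.203e+00] F [ 0.2 -0.3 -0.5]
```

View pics/s11.png

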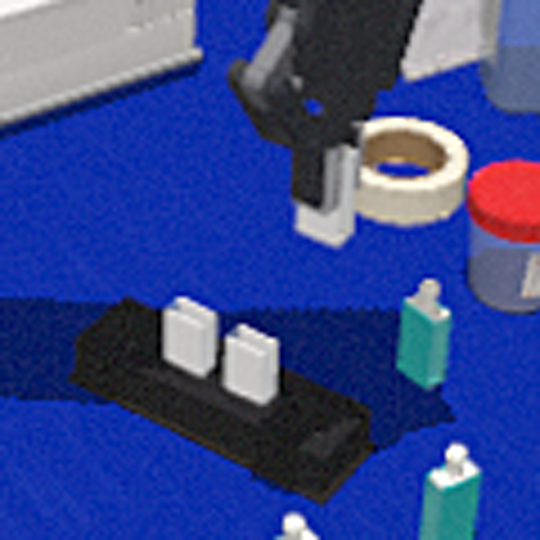

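View pics/w11.png

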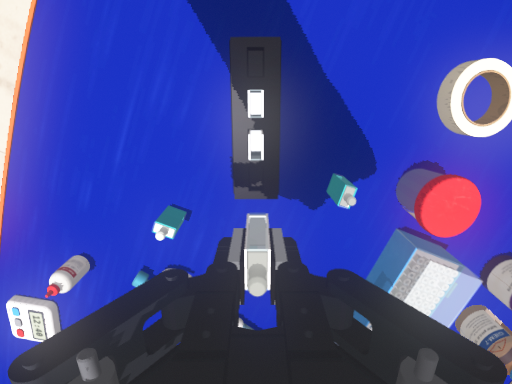

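The cell is held on its wide faces and the two open cells are still in place. Moving to the well.

Call:
{"method": "carry_out", "body": {
  "increments": [
    {"translation": [0.002, 0.03, 0.009], "dr": [0, 0, 0.08], "jaw": 0.05},
    {"translation": [0.005, 0.075, 0.009], "dr": [0, 0, 0.2], "jaw": 0.05},
    {"translation": [0.008, 0.12, 0.009], "dr": [0, 0, 0.33], "jaw": 0.05},
    {"translation": [0.012, 0.17, 0.009], "dr": [0, 0, 0.47], "jaw": 0.05},
    {"translation": [0.015, 0.22, 0.009], "dr": [0, 0, 0.62], "jaw": 0.05},
    {"translation": [0.018, 0.27, 0.009], "dr": [0, 0, 0.77], "jaw": 0.05},
    {"translation": [0.021, 0.32, 0.009], "dr": [0, 0, 0.92], "jaw": 0.05},
    {"translation": [0.024, 0.365, 0.009], "dr": [0, 0, 1.06], "jaw": 0.05},
    {"translation": [0.0265, 0.4, 0.009], "dr": [-0.001, 0.001, 1.16], "jaw": 0.05},
    {"translation": [0.0276, 0.4146, 0.009], "dr": [-0.001, 0.001, 1.203], "jaw": 0.05}
  ]
}}

```text
time: 13.58
tool_pos: [0.5701, 0.1937, 0.144]
eef_rot: [-0.503, 0.497, 0.505, 0.496]
ft_force: [0.5, 0.0, -1.5]
gripper_width: 0.138
```

Call:
{"method": "carry_out", "body": {
  "increments": [
    {"translation": [0, 0, 0], "dr": [0, 0, 0], "jaw": 0.05},
    {"translation": [0, 0, 0], "dr": [0, 0, 0], "jaw": 0.05},
    {"translation": [0, 0, 0], "dr": [0, 0, 0], "jaw": 0.05}
  ]
}}

```text
time: 13.95
tool_pos: [0.5705, 0.1913, 0.1442]
eef_rot: [-0.503, 0.498, 0.503, 0.496]
ft_force: [0.4, 0.5, -0.3]
gripper_width: 0.143
```

```bash
python3 look.py w12
python3 - <<'E'
from h import *
plan([.571,.1911,.1],90.7)
E
```

```text
13.95 [0.57046996 0.19126281 0.1441727 ] [[-0.0021, -0.9999, -0.012], [-0.0009, -0.012, 0.9999], [-1.0, 0.0021, -0.0009]] [ 0.42  0.47 -0.35] 0.14335299536156343
from [0.5704 0.1917 0.1442] t 14.0 shift [ 0.0006 -0.0006 -0.0442] dr [ 0.001 -0.002 -0.   ] F [ 0.6  0.1 -0.2]
```

View pics/w12.png

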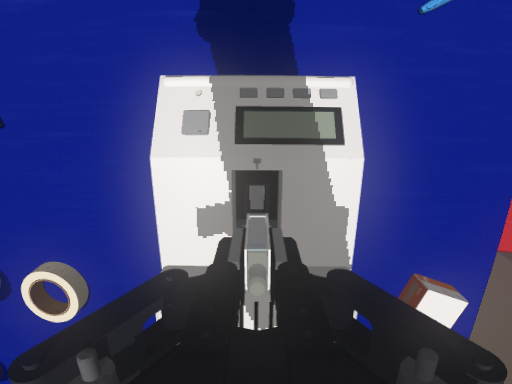

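Run:
```python
from h import *
import pickle
st=pickle.load(open("pics/w12.pkl","rb"));c=cam("wrist",st);p=st["tool_pos"];M=R.from_quat(st["eef_rot"]).as_matrix()
f=lambda q:((q-[215,150])*6).round()
for l in ([-.0022,.01125,-.00625],[-.0022,.01125,.00625],[-.0472,.01125,-.00625],[-.0472,.01125,.00625],[-.0472,-.01125,-.00625],[-.0472,-.01125,.00625]): print(l,f(proj(c,[p+M@l])[0]))
t=cv2.imread("pics/w12.png")
cv2.imwrite("pics/w12c.png",cv2.convertScaleAbs(cv2.resize(t[150:240,215:300],None,fx=6,fy=6,interpolation=cv2.INTER_CUBIC),alpha=1.5))
cv2.imwrite("pics/w12d.png",cv2.convertScaleAbs(cv2.resize(t[200:300,215:300],None,fx=6,fy=6,interpolation=cv2.INTER_CUBIC),alpha=1.5))
```

```text
[-0.0022, 0.01125, -0.00625] [186. 380.]
[-0.0022, 0.01125, 0.00625] [311. 380.]
[-0.0472, 0.01125, -0.00625] [164. 600.]
[-0.0472, 0.01125, 0.00625] [330. 600.]
[-0.0472, -0.01125, -0.00625] [169. 851.]
[-0.0472, -0.01125, 0.00625] [326. 851.]
```

View pics/w12c.png

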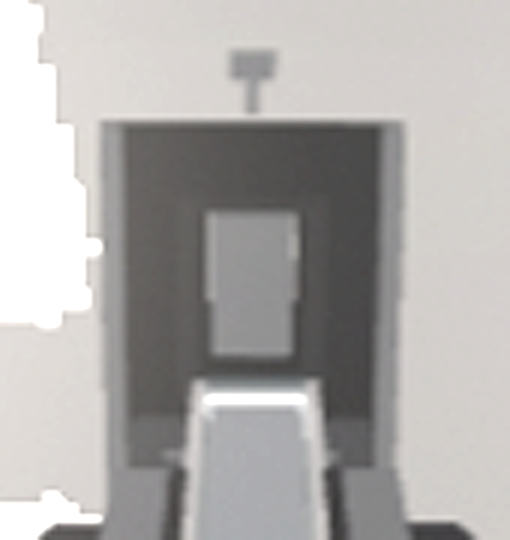

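View pics/w12d.png

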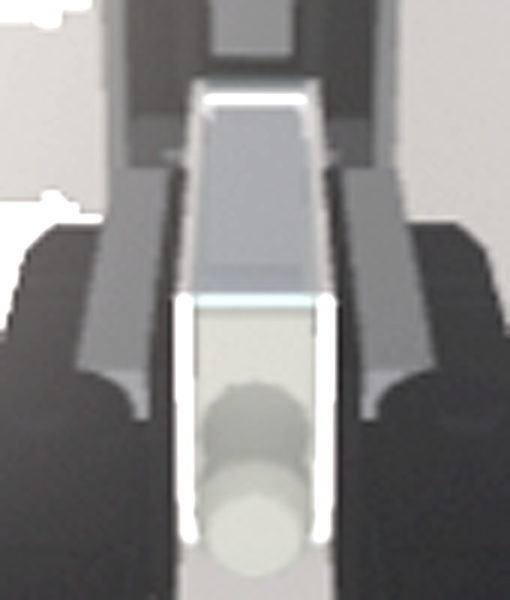

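Run:
```python
from h import *
import pickle
np.set_printoptions(precision=4,suppress=True)
st=pickle.load(open("pics/w12.pkl","rb"));c=cam("wrist",st)
f=lambda x,y:((x+.5)/6-.5+215,(y+.5)/6-.5+150)
print("rails in",onz(c,[f(124,200),f(380,200)],.0895).mean(0),"out",onz(c,[f(102,140),f(404,140)],.0895).mean(0),"front",onz(c,[f(250,122)],.0895))
print("lift",onz(c,[f(205,250),f(298,250)],.0795), onz(c,[f(252,210)],.0795))
print("cell bottom",onz(c,[f(190,378),f(322,378)],st["tool_pos"][2]+.0022))
plan([.5712,.1904,.100],90.7)
```

```text
rails in [0.556  0.191  0.0895] out [0.5479 0.1911 0.0895] front [[0.5455 0.1907 0.0895]]
lift [[0.566  0.1846 0.0795]
 [0.5658 0.1975 0.0795]] [[0.5602 0.1911 0.0795]]
cell bottom [[0.5589 0.185  0.1464]
 [0.5587 0.1982 0.1464]]
from [0.5704 0.1917 0.1442] t 14.0 shift [ 0.0008 -0.0013 -0.0442] dr [ 0.001 -0.002 -0.   ] F [ 0.6  0.1 -0.2]
```

Call:
{"method": "carry_out", "body": {
  "increments": [
    {"translation": [0.001, -0.0012, -0.015], "dr": [0.001, -0.002, 0], "jaw": 0.05},
    {"translation": [0.001, -0.0012, -0.03], "dr": [0.001, -0.002, 0], "jaw": 0.05},
    {"translation": [0.001, -0.0012, -0.042], "dr": [0.001, -0.002, 0], "jaw": 0.05},
    {"translation": [0.001, -0.0012, -0.05], "dr": [0.001, -0.002, 0], "jaw": 0.05},
    {"translation": [0.001, -0.0012, -0.054], "dr": [0.001, -0.002, 0], "jaw": 0.05},
    {"translation": [0.001, -0.0012, -0.054], "dr": [0.001, -0.002, 0], "jaw": 0.05},
    {"translation": [0.001, -0.0012, -0.054], "dr": [0.001, -0.002, 0], "jaw": 0.05}
  ]
}}

```text
time: 14.88
tool_pos: [0.5719, 0.1907, 0.0908]
eef_rot: [0.503, -0.496, -0.503, -0.497]
ft_force: [0.7, -0.3, 0.3]
gripper_width: 0.142
```

```bash
python3 look.py w13
python3 - <<'E'
from h import *
t=cv2.imread("pics/w13.png")
cv2.imwrite("pics/w13c.png",cv2.convertScaleAbs(cv2.resize(t[160:260,205:305],None,fx=6,fy=6,interpolation=cv2.INTER_CUBIC),alpha=2))
plan([.5714,.1905,.0703],90.7)
E
```

```text
14.875 [0.57190593 0.19067171 0.09077805] [[0.0011, -0.9999, -0.0126], [0.0008, -0.0126, 0.9999], [-1.0, -0.0011, 0.0008]] [ 0.74 -0.3   0.25] 0.1419131910953494
from [0.5719 0.1907 0.0908] t 14.925 shift [-0.0005 -0.0002 -0.0205] dr [-0.001  0.001 -0.   ] F [0.8 0.2 0.2]
```

View pics/w13c.png

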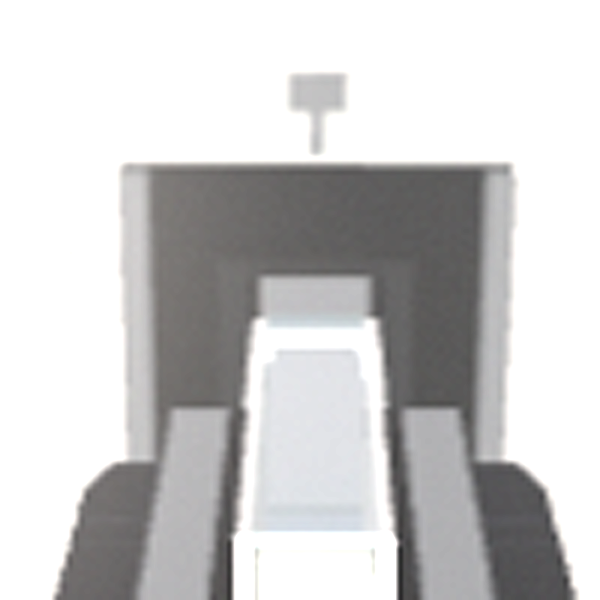

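The cell is centred over the slot (rim centre 314, cell 316 in the crop). Lowering into the well.

Call:
{"method": "carry_out", "body": {
  "increments": [
    {"translation": [-0.0005, -0.0002, -0.003], "dr": [0, 0, 0], "jaw": 0.05},
    {"translation": [-0.0005, -0.0002, -0.006], "dr": [0, 0, 0], "jaw": 0.05},
    {"translation": [-0.0005, -0.0002, -0.009], "dr": [0, 0, 0], "jaw": 0.05},
    {"translation": [-0.0005, -0.0002, -0.012], "dr": [0, 0, 0], "jaw": 0.05},
    {"translation": [-0.0005, -0.0002, -0.012], "dr": [0, 0, 0], "jaw": 0.05}
  ]
}}

```text
time: 15.55
tool_pos: [0.5712, 0.1904, 0.0784]
eef_rot: [-0.503, 0.497, 0.503, 0.497]
ft_force: [0.1, -0.4, 0.6]
gripper_width: 0.14
```

Call:
{"method": "carry_out", "body": {
  "increments": [
    {"translation": [0, 0, -0.002], "dr": [0, 0, 0], "jaw": 0.05},
    {"translation": [0, 0, -0.004], "dr": [0, 0, 0], "jaw": 0.05},
    {"translation": [0, 0, -0.004], "dr": [0, 0, 0], "jaw": 0.05}
  ]
}}

```text
time: 15.92
tool_pos: [0.5716, 0.1905, 0.0749]
eef_rot: [0.503, -0.496, -0.503, -0.497]
ft_force: [-0.2, -0.3, 3.4]
gripper_width: 0.141
```

It is in the slot and on the spring (3.4 N). Continue down to the stop.

Call:
{"method": "carry_out", "body": {
  "increments": [
    {"translation": [0, 0, -0.002], "dr": [0, 0, 0], "jaw": 0.05},
    {"translation": [0, 0, -0.004], "dr": [0, 0, 0], "jaw": 0.05},
    {"translation": [0, 0, -0.0045], "dr": [0, 0, 0], "jaw": 0.05},
    {"translation": [0, 0, -0.0045], "dr": [0, 0, 0], "jaw": 0.05}
  ]
}}

```text
time: 16.42
tool_pos: [0.5716, 0.1905, 0.0706]
eef_rot: [0.503, -0.496, -0.503, -0.497]
ft_force: [-1.6, -0.4, 4.8]
gripper_width: 0.138
```

Call:
{"method": "carry_out", "body": {
  "increments": [
    {"translation": [0, 0, -0.001], "dr": [0, 0, 0], "jaw": 0.05},
    {"translation": [0, 0, -0.001], "dr": [0, 0, 0], "jaw": 0.05},
    {"translation": [0, 0, -0.001], "dr": [0, 0, 0], "jaw": 0.05}
  ]
}}

```text
time: 16.8
tool_pos: [0.5716, 0.1905, 0.0706]
eef_rot: [0.503, -0.496, -0.503, -0.498]
ft_force: [-1.8, -0.5, 7.7]
gripper_width: 0.141
```

```bash
python3 look.py w14
python3 - <<'E'
from h import *
t=cv2.imread("pics/w14.png")
cv2.imwrite("pics/w14c.png",cv2.convertScaleAbs(cv2.resize(t[160:300,185:325],None,fx=4,fy=4,interpolation=cv2.INTER_CUBIC),alpha=2))
im=capture("scene");cv2.imwrite("pics/s14f.png",im[:,:,::-1])
cv2.imwrite("pics/s14.png",cv2.convertScaleAbs(cv2.resize(im[115:185,165:245,::-1],None,fx=8,fy=8,interpolation=cv2.INTER_CUBIC),alpha=1.3))
E
```

```text
16.8 [0.57163633 0.19050783 0.07055529] [[0.0017, -0.9999, -0.0126], [0.0013, -0.0126, 0.9999], [-1.0, -0.0017, 0.0013]] [-1.81 -0.46  7.69] 0.1406148428332874
```

View pics/w14c.png

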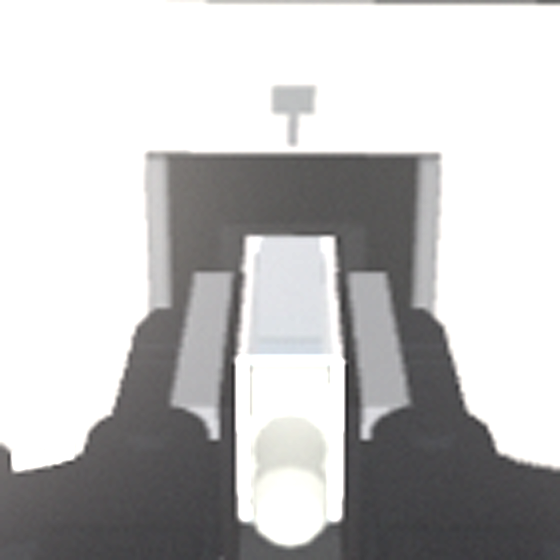

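View pics/s14.png

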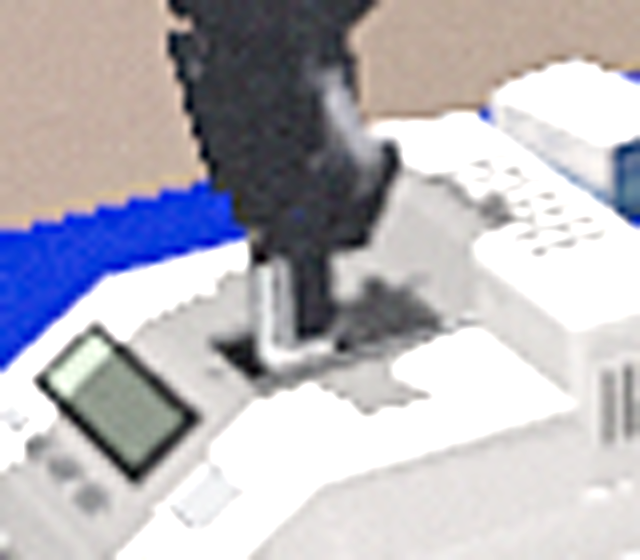

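View pics/s14f.png

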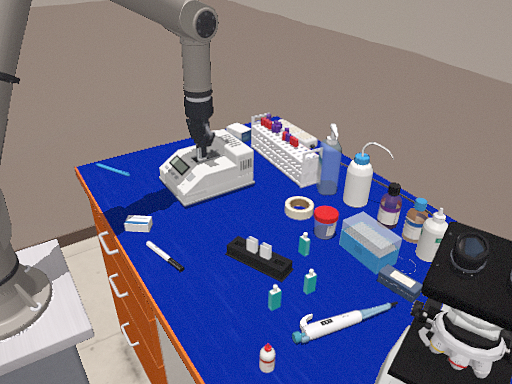

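Call:
{"method": "carry_out", "body": {
  "increments": [
    {"translation": [0, 0, -0.0015], "dr": [0, 0, 0], "jaw": 0.05},
    {"translation": [0, 0, -0.0015], "dr": [0, 0, 0], "jaw": 0.05},
    {"translation": [0, 0, -0.0015], "dr": [0, 0, 0], "jaw": 0.05},
    {"translation": [0, 0, -0.0015], "dr": [0, 0, 0], "jaw": 0.05},
    {"translation": [0, 0, -0.0015], "dr": [0, 0, 0], "jaw": 0.05},
    {"translation": [0, 0, -0.0015], "dr": [0, 0, 0], "jaw": 0.05}
  ]
}}

```text
time: 17.65
tool_pos: [0.5717, 0.1905, 0.0705]
eef_rot: [0.503, -0.496, -0.503, -0.498]
ft_force: [-3.5, -0.3, 10.6]
gripper_width: 0.137
```

```bash
python3 look.py w15
python3 - <<'E'
import cv2
t=cv2.imread("pics/w15.png")
cv2.imwrite("pics/w15c.png",cv2.convertScaleAbs(cv2.resize(t[160:300,185:325],None,fx=4,fy=4,interpolation=cv2.INTER_CUBIC),alpha=2))
E
```

```text
17.65 [0.57166121 0.19048395 0.0704942 ] [[0.0019, -0.9999, -0.0126], [0.0017, -0.0125, 0.9999], [-1.0, -0.002, 0.0017]] [-3.54 -0.34 10.6 ] 0.13702488086630438
```

View pics/w15c.png

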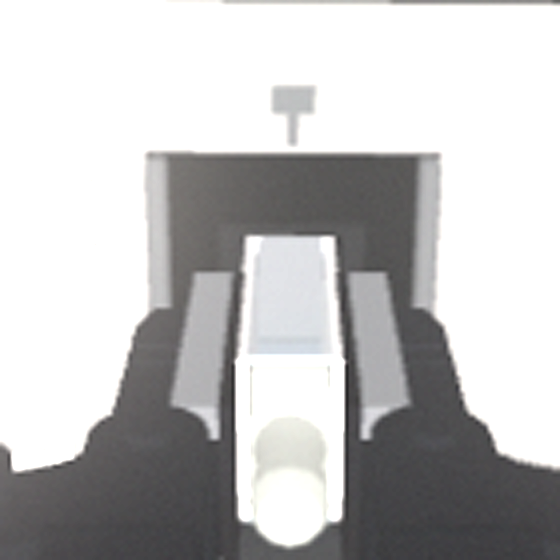

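The pose is steady at the stop: z stays at 0.0705 while the push rose to 10.6 N. The cell has not slipped in the fingers; its glass-top edge is in the same place, at row 355 of the crop. Handing in.

```bash
python3 -c "
from plant import *
print(finish_job())"
```

```text
the job is handed in; nothing more can be done
None
```

The stoppered reference cell is in the photometer well, held down at the spring stop and still gripped. I handed the job in at about 17.7 s; no verdict was reported.

- **Cover:** I pushed it back until it stopped against about 14 N. Its centre then measured 34 mm behind the well centre, the full travel.
- **Cell:** I gripped it by the frosted faces with 30 N and lifted it out of the stand. I turned it so its long side lay along the slot and lowered it in.
- **At the stop:** Pushing harder, from 4.8 to 10.6 N, left the height unchanged at 0.0705 m. That puts the cell's underside at about 72.7 mm, against 72.5 mm for the stop. The wrist pictures showed no slip in the fingers.
- **Surroundings:** In the last scene picture the two open cells and everything else looked to be where they were.

**Disagreement:** The visible fingertips sat about 22 mm above the reported TCP. My first pass therefore went over the cover tab without touching it. I corrected all later heights for this.

**Not confirmed:** My estimate is that the fingertips clear the rails by about 3.5 mm, but it is good only to about 2 mm. I judged it from the pictures and did not check it by touch. The final push also had a small sideways force of about 3.5 N along the slot.

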